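Close up the diluter unit and hold its cover for the screws

TASK

The diluter unit on the lab bench has been loaded: push its tray fully home first, before the cover is picked up. Then pick up the metal cover plate by its black grip and hold it level over the unit, about a centimetre clear of it, with its three screw holes straight above the three brass threaded holes, so that a colleague can start the screws. Finish while still holding the cover there, still and touching nothing but the gripper, and leave the bottle, the jar and the cup alone.

Things in the scene. Friction and masses are not known exactly. Their poses are not given: they have to be found in the camera images.
- unit: The diluter unit: a white open-topped plastic housing, 150 long (own x) x 130 wide (own y) x 60 mm high, fixed to the bench. Origin: centre of its underside, on the bench top; x points from its front (tray side) to its back, z up. Walls 5 mm thick; their top edges and the tops of three inner posts all lie at 60 mm.
- tray (a joint): How far the unit's loading tray (a grey tray with a white cartridge with three round caps) stands out of the front of the unit, in m: 0 is fully home, up to 0.06; pushing it along the unit's +x closes it. It slides with about 1.5 N of friction, meets a hard stop at 0 and stays where it is left.
- tray_front (a point): Centre of the outer face of the tray's grey front panel, 31 mm above the bench, facing the unit's -x. The panel is 88 wide (unit's y), 44 high (9 to 53 mm above the bench), 8 mm thick; with the tray home its face still stands proud, 83 mm in front of the unit's origin.
- cover: Loose aluminium plate 140 (own x) x 120 (y) x 4 mm, 0.2 kg, lying grip up on a mat. Origin: centre of its underside, z up. On its centre a black grip, a bar 60 mm long (x), 14 mm thick (y), top 38 mm above the underside. Three 10 mm holes: two at the front (x = -55, y = +45 and -45 mm), one at the back (x = +55, y = 0); it fits the unit only with its axes along the unit's.
- cover_hole0 (a point): Centre of the cover's front left (+y) hole, at the plate's underside; axes as the cover's.
- cover_hole1 (a point): Centre of the cover's front right (-y) hole, at the plate's underside; axes as the cover's.
- cover_hole2 (a point): Centre of the cover's back hole, at the plate's underside; axes as the cover's.
- unit_hole0 (a point): Centre of the mouth of the unit's front left (+y) threaded hole (5 mm hole in an 11 mm brass insert, on a post, level with the housing's top edge, 60 mm above the bench), at x = -55, y = 45 mm of the unit; cover_hole0 belongs over it. Axes as the unit's.
- unit_hole1 (a point): Centre of the mouth of the unit's front right (-y) threaded hole (5 mm hole in an 11 mm brass insert, on a post, level with the housing's top edge, 60 mm above the bench), at x = -55, y = -45 mm of the unit; cover_hole1 belongs over it. Axes as the unit's.
- unit_hole2 (a point): Centre of the mouth of the unit's back threaded hole (5 mm hole in an 11 mm brass insert, on a post, level with the housing's top edge, 60 mm above the bench), at x = 55, y = 0 mm of the unit; cover_hole2 belongs over it. Axes as the unit's.
- mat: The thin black rubber mat that the cover lies on, 200 x 180 x 4 mm, fixed to the bench. Origin: centre of its underside.
- reagent: A white bottle with a blue cap, 60 mm across, 150 mm high, standing aside; to be left alone. Origin: centre of its underside.
- stain_jar: A small amber glass jar with a black cap, 48 mm across, 65 mm high; to be left alone. Origin: centre of its underside.
- cup: A white plastic cup, 60 mm across, 65 mm high; to be left alone. Origin: centre of its underside.

How it is judged:
By the outcome, as a careful person would: the job done as asked, in the order asked, and still so for the second after the job is handed in, while the arm keeps its last pose, push and grip.
It also fails if it takes over 58 s, if anything falls off the work surface, if the arm or the gripper's body presses on something with over 40 N, if the wrist force passes 120 N, or if a joint passes its speed limit or range.

ROBOT

A 6-joint arm with a two-finger parallel gripper is mounted at the origin on the work surface. World frame = base frame: x ahead of the robot, y to its left, z up, the work surface at z = 0. Lengths are in mm, angles in rad, forces in N, time in s.
With the tool pointing down it reaches from about 350 to 775 mm from the base axis. Payload 7.3 kg.
Tool frame: the origin (TCP) lies on the centre line of the jaws, within the pads' length; the fingertips stand 22 mm ahead of it and the grasp point (between the pads) lies 3 mm ahead of it; z points along the fingers, y is the direction in which the jaws open and shut (so a half turn about z gives the same grasp; the last joint's range is limited). The gripper opens to 92 mm and grips with 3 to 60 N. Pads are 19 mm wide; open, the fingers measure 130 mm over their backs; the gripper's body (75 mm by 190 mm) begins 47 mm behind the grasp point.
Start: joints at [1.026, 0.342, 1.524, -0, 1.275, -0.146], TCP at [203.851, 483.826, 248.741] pointing down, gripper open.
Joint ranges: [-2.53, 2.53], [-0.77, 2.02], [0.04, 2.7], [-1, 4.14], [0.28, 2.66], [-3.11, 3.11]. Speed limits (rad/s): [2.57, 2.57, 3.14, 3.14, 3.14, 3.14].

INTERFACE

Orientations are given as [roll, pitch, yaw] about the fixed x, y, z axes, in that order (R = Rz(yaw) Ry(pitch) Rx(roll)).
In Python, from plant import get_obs, capture, close_job gives the robot as it stands.
- The arm moves only by the tool carry_out, never from a script. Its arguments are lists of equal length, an entry for each row: "xyz": the shift along the tool's x, y, z scaled (see below), a list of three; "dr": the turn, a rotation vector about the tool's x, y, z scaled (see below), a list of three. A call has 1 to 8 rows; each row shifts and turns the commanded pose from where the row before left it, along the tool's axes as they then stand; what a row does not reach is not made up. The controller multiplies each number of a shift by 0.06 m and each number of a turn by 8 degrees. A row lasts 1/8 s, in which the tool goes at most 62.5 mm and 10.7 degrees, less where a joint would pass 70% of its speed; a pose out of reach is approached as far as the arm can. A call with a number of a shift or a turn outside -1 to 1 is refused whole. A call with a gripper value outside its range is refused whole. "gripper" is the gripper's target within -1 to 1 (fully open at 1, half-way at 0, shut at -1), set as the call begins (left out, the last holds). The fingers move at their own pace and stop on an object; the grip force is fixed at half the most. Time passes only in rows, so rows that do not move let the fingers close. It gives the time, the measured TCP pose, the force and the opening at its end, in the units of the state.
- get_obs(): the state, without advancing time (a new reading comes with each control period).
- capture(name): name is "side" or "top" or "wrist"; returns a dict with "image" (420x560x3 uint8, blue, green, red), "fx", "fy", "cx", "cy" (pixels), "pose" (4x4, takes a point from camera to world coordinates). Camera axes: x right, y up, looking along -z (the intrinsics and any distortion apply to the point x, -y, -z); pixel columns grow to the right and rows downward; lengths in mm; the calibration is good to about 2 mm. The wrist camera is an equidistant fisheye: a pixel r from the principal point sees the ray r / f radians off the axis. A picture is of the moment at which its call begins. There is no depth.
- close_job(): hands the job in, once; it reports no verdict.
The state is a dict: "time": time; "joint_positions": joint angles; "dq": joint speeds; "tau": joint torques, N m; "tool_pos": TCP position; "tcp_rot": TCP orientation; "contact_force": force on the tool from outside, world axes, zero at the start; "moment": the same for the moment, N m; "grip_width": finger opening in mm.
Only numpy, scipy, OpenCV 4.12 (cv2) and the standard library are available. Lean on these libraries where they do the work, as an engineer would, in place of code of your own. Each camera call takes 0.05 s, during which the arm holds its last target.

## Working session

There is one attempt and no reset: what is moved stays moved. The work goes in short steps, Python scripts to look and compute and a tool call to move; the robot and the scene stay as the last step left them, time stands still between calls to the robot, and variables do not carry over. Pictures are saved under pics/ and viewed, and the job is handed in when it is done.

Besides the shell and the picture viewer there is one more tool, called after "Emit:" as name(argument=value, ...), one argument or row to a line, values as JSON. carry_out: Moves the arm, as the interface text tells. Shifts and turns lie within -1 to 1; 1 stands for 0.06 m of shift or 8 degrees of turn. Its arguments: {"type":"object","properties":{"xyz":{"type":"array"},"dr":{"type":"array"},"gripper":{"type":"number"}},"required":["xyz","dr"]}

```bash
mkdir -p pics; python3 - <<'E'
from plant import get_obs, capture
import cv2, numpy as np
for n in ["side","top","wrist"]:
    c=capture(n); cv2.imwrite(f"pics/a_{n}.png",c["image"]); print(n,c["fx"],c["fy"],c["cx"],c["cy"],np.round(c["pose"],3).tolist(),[k for k in c if k not in("image","pose")])
print(get_obs())
E
```

```text
side 393.60237850752384 393.60237850752384 275.0374788772354 207.54804262754647 [[0.923, 0.298, -0.243, 379.604], [-0.384, 0.726, -0.57, -562.982], [0.007, 0.62, 0.785, 840.81], [0.0, 0.0, 0.0, 1.0]] ['fx', 'fy', 'cx', 'cy']
top 432.2418655548575 432.2418655548575 289.6565796938496 211.2465777593735 [[0.019, 0.991, -0.13, 455.283], [-1.0, 0.02, 0.004, 13.349], [0.007, 0.13, 0.992, 1449.025], [0.0, 0.0, 0.0, 1.0]] ['fx', 'fy', 'cx', 'cy']
wrist 325.19226210127806 325.19226210127806 281.1855073621838 209.20610319778052 [[0.389, -0.887, -0.248, 137.444], [0.921, 0.374, 0.106, 511.612], [-0.002, -0.27, 0.963, 384.258], [0.0, 0.0, 0.0, 1.0]] ['fx', 'fy', 'cx', 'cy']
{'time': 0.15, 'joint_positions': array([ 1.02597986e+00,  3.42586822e-01,  1.52475576e+00, -1.41503170e-05,
        1.27539903e+00, -1.45990670e-01]), 'dq': array([ 0.00090129, -0.00253573, -0.00393181, -0.00051069, -0.00045729,
       -0.00021802]), 'tau': array([ 1.00158319e-03, -4.31470978e+01, -2.44352227e+01,  7.18350755e-02,
        5.38287044e-02, -1.10912927e-04]), 'tool_pos': array([203.71853065, 483.57985308, 248.20666793]), 'tcp_rot': array([-3.14045395e+00, -1.53753005e-04,  2.74277089e+00]), 'contact_force': array([-0.29810589, -0.49415639,  0.36566478]), 'moment': array([ 0.01849296,  0.00943447, -0.01311112]), 'grip_width': 92.10495667513244}
```

View pics/a_side.png

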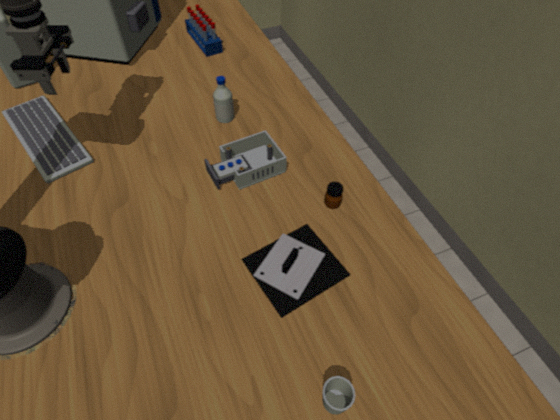

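View pics/a_top.png

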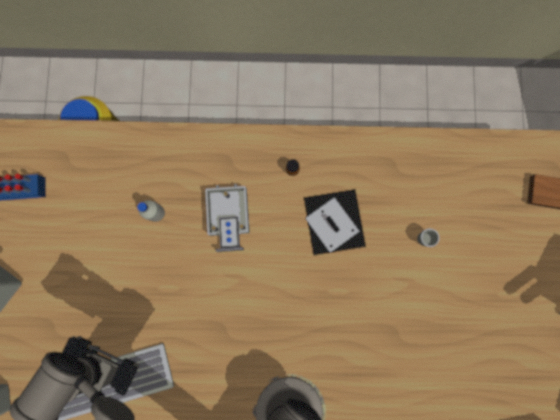

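View pics/a_wrist.png

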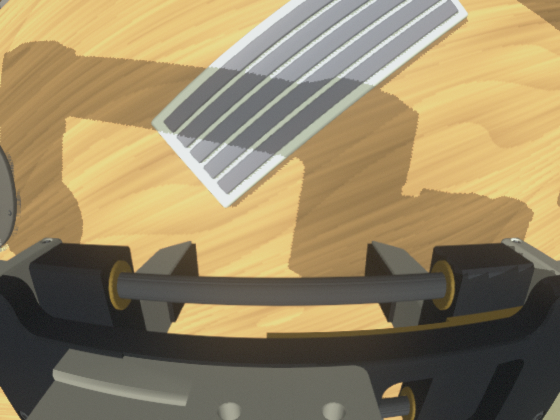

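The side view shows the unit near (252,160), its tray panel near (213,172), and the cover on the mat near (290,265). In the top view the unit is near (227,208), the tray front near (229,247) and the cover near (332,223). The wrist view shows only the bench and a keyboard-like grid.

```bash
cat > h.py <<'E'
import numpy as np, cv2
from plant import get_obs, capture
from scipy.spatial.transform import Rotation as Ro
def ray(c,u,v,fish=False):
    x=(u-c["cx"])/c["fx"]; y=(v-c["cy"])/c["fy"]
    if fish:
        r=np.hypot(x,y); s=np.sin(r)/r if r>1e-9 else 1; d=np.array([x*s,-y*s,-np.cos(r)])
    else: d=np.array([x,-y,-1.])
    P=np.array(c["pose"]); return P[:3,3],P[:3,:3]@d
def onz(c,u,v,z,fish=False):
    o,d=ray(c,u,v,fish); return o+d*(z-o[2])/d[2]
def proj(c,p,fish=False):
    P=np.array(c["pose"]); q=P[:3,:3].T@(np.array(p)-P[:3,3]); x,y,z=q[0],-q[1],-q[2]
    if fish:
        r=np.hypot(x,y); t=np.arctan2(r,z); k=t/r if r>1e-9 else 1/z
        return np.array([c["cx"]+c["fx"]*x*k,c["cy"]+c["fy"]*y*k])
    return np.array([c["cx"]+c["fx"]*x/z,c["cy"]+c["fy"]*y/z])
def toolR(o): return Ro.from_euler("xyz",o["tcp_rot"]).as_matrix()
E
python3 - <<'E'
from h import *
t=cv2.imread("pics/a_top.png"); s=cv2.imread("pics/a_side.png")
z=lambda i,x,y,w,h,k:cv2.resize(i[y:y+h,x:x+w],None,fx=k,fy=k,interpolation=cv2.INTER_CUBIC)
cv2.imwrite("pics/b_top.png",z(t,190,170,190,100,4)); cv2.imwrite("pics/b_side.png",z(s,195,120,160,200,3))
c=capture("wrist");o=get_obs();R=toolR(o)
print(np.round(R,3),np.round(R.T@(c["pose"][:3,3]-o["tool_pos"]),1),np.round(R.T@c["pose"][:3,:3],3))
E
```

```text
[[-0.922  0.388 -0.   ]
 [ 0.388  0.922 -0.001]
 [ 0.    -0.001 -1.   ]] [ 7.20e+01 -1.00e-01 -1.36e+02] [[-0.001  0.963  0.27 ]
 [ 1.     0.001  0.001]
 [ 0.001  0.27  -0.963]]
```

View pics/b_top.png

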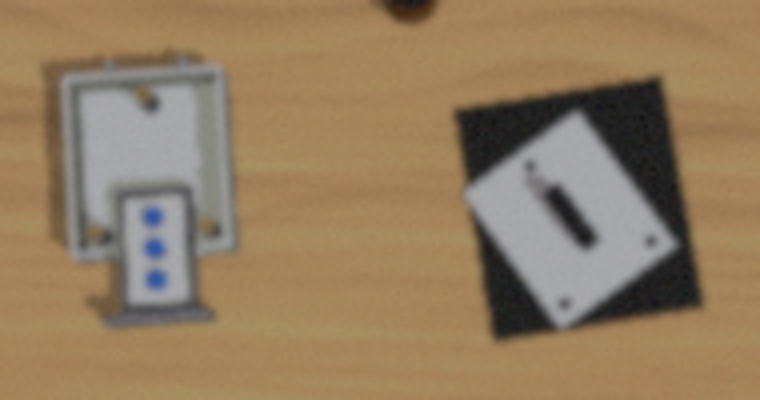

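View pics/b_side.png

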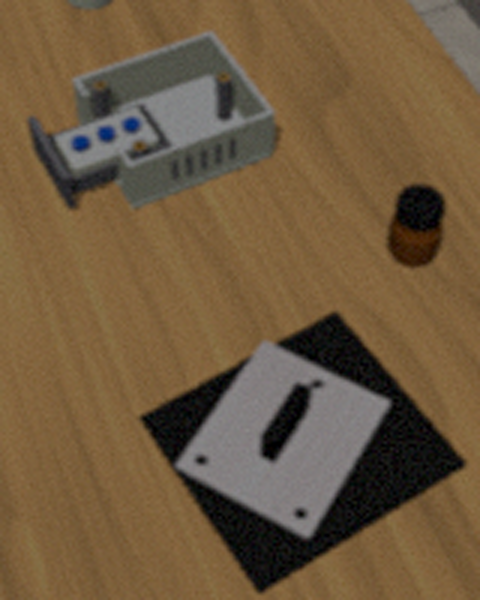

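The top zoom shows the three brass inserts, with the tray panel at the bottom at (160,317) in crop pixels. The cover's back hole is at (530,166) and its front holes are at (651,241) and (565,304).

```bash
python3 - <<'E'
from h import *
c=capture("top")
f=lambda p,z:np.round(onz(c,190+p[0]/4-.4,170+p[1]/4-.4,z)[:2],1)
for n,p,z in [("u",(62,73),60),("u",(222,66),60),("u",(236,245),60),("u",(75,262),60),("i2",(145,95),60),("i0",(98,231),60),("i1",(208,225),60),("trayL",(105,320),53),("trayR",(214,315),53),("c2",(530,166),8),("c1",(651,241),8),("c0",(565,304),8),("k",(463,190),8),("k",(577,110),8),("k",(680,243),8),("k",(560,330),8),("g",(545,186),42),("g",(600,247),42),("jar",(410,5),60)]: print(n,f(p,z))
print(get_obs()["time"])
E
```

```text
u [708.5 284.6]
u [717.  154.5]
u [570.8 138.5]
u [554.6 267.3]
i2 [691.7 216.3]
i0 [579.9 249.9]
i1 [586.5 161.5]
trayL [508.9 242.5]
trayR [514.6 155. ]
c2 [ 646.6 -101.8]
c1 [ 585.3 -203.7]
c0 [ 531.3 -132. ]
k [625.1 -45.8]
k [ 695.1 -141.1]
k [ 584.1 -228. ]
k [ 509.6 -128. ]
g [ 625.8 -111.6]
g [ 576.5 -156.9]
jar [770.9   2. ]
0.25
```

```bash
cat >> h.py <<'E'
def go(target,yaw_deg=None):
    """print the needed level-turn (tool z units) then shift in tool axes AFTER the turn, in units"""
    o=get_obs(); R=Ro.from_euler("xyz",o["tcp_rot"])
    y=np.degrees(o["tcp_rot"][2]); 
    if yaw_deg is None: yaw_deg=y; Rt=R
    else: Rt=Ro.from_euler("xyz",[180,0,yaw_deg],degrees=True)
    rv=np.degrees((R.inv()*Rt).as_rotvec())/8
    sh=Rt.as_matrix().T@(np.array(target)-o["tool_pos"])/60
    print("t",round(o["time"],2),"pos",np.round(o["tool_pos"],1),"rpy",np.round(np.degrees(o["tcp_rot"]),2),"F",np.round(o["contact_force"],1),"w",round(o["grip_width"],1))
    print("turn units",np.round(rv,3),"shift units",np.round(sh,3),"rows>=",np.linalg.norm(sh))
E
python3 - <<'E'
from h import *
go([600,208,300],185.5)
E
```

```text
t 0.25 pos [203.8 483.7 248.4] rpy [-1.7996e+02 -1.0000e-02  1.5715e+02] F [-0.7  0.  -0.4] w 91.7
turn units [-4.000e-03 -2.000e-03 -3.544e+00] shift units [-6.133 -5.207 -0.86 ] rows>= 8.091056253015951
```

Emit:
carry_out(
  xyz=[
    [0,0,-0.4],
    [0,0,-0.4],
    [0,0,0],
    [0,0,0],
    [-0.5,-0.43,0],
    [-0.5,-0.43,0],
    [-0.5,-0.43,0],
    [-0.5,-0.43,0],
  ],
  dr=[
    [0,0,-0.89],
    [0,0,-0.89],
    [0,0,-0.89],
    [0,0,-0.89],
    [0,0,0],
    [0,0,0],
    [0,0,0],
    [0,0,0],
  ],
  gripper=-1,
)

```text
time: 1.25
tool_pos: [334.3, 392.1, 296.7]
tcp_rot: [3.142, -0.0, -3.043]
contact_force: [-0.1, -0.1, 0.0]
grip_width: 16.4
```

Emit:
carry_out(
  xyz=[
    [-0.5,-0.43,0],
    [-0.5,-0.43,0],
    [-0.5,-0.43,0],
    [-0.5,-0.43,0],
    [-0.5,-0.43,0],
    [-0.5,-0.43,0],
    [-0.5,-0.43,0],
    [-0.5,-0.43,0],
  ],
  dr=[
    [0,0,0],
    [0,0,0],
    [0,0,0],
    [0,0,0],
    [0,0,0],
    [0,0,0],
    [0,0,0],
    [0,0,0],
  ],
)

```text
time: 2.25
tool_pos: [593.4, 210.2, 296.5]
tcp_rot: [3.141, -0.0, -3.043]
contact_force: [0.9, 0.6, 0.1]
grip_width: 0.4
```

Emit:
carry_out(
  xyz=[
    [0,0,0],
    [0,0,0],
  ],
  dr=[
    [0,0,0],
    [0,0,0],
  ],
)

```text
time: 2.5
tool_pos: [592.1, 211.3, 296.4]
tcp_rot: [3.141, -0.001, -3.043]
contact_force: [-0.5, -0.1, 0.1]
grip_width: 0.4
```

```bash
python3 - <<'E'
from h import *
go([600,208,300],185.5)
c=capture("wrist"); cv2.imwrite("pics/c_wrist.png",c["image"])
E
```

```text
t 2.5 pos [592.1 211.3 296.4] rpy [ 1.7998e+02 -6.0000e-02 -1.7438e+02] F [-0.5 -0.1  0.1] w 0.4
turn units [ 0.003 -0.007  0.015] shift units [-0.127 -0.067 -0.06 ] rows>= 0.1552288099934037
```

View pics/c_wrist.png

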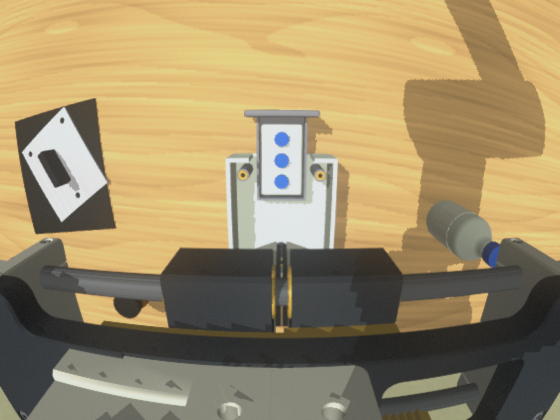

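The wrist view shows the front inserts at about (243,174) for −y and (320,174) for +y. The tray panel spans (245–320,113), and the cover is at the left with all three holes visible.

```bash
python3 - <<'E'
from h import *
i=cv2.imread("pics/c_wrist.png")
z=lambda i,x,y,w,h,k:cv2.resize(i[y:y+h,x:x+w],None,fx=k,fy=k,interpolation=cv2.INTER_CUBIC)
cv2.imwrite("pics/d1.png",z(i,220,100,125,100,6)); cv2.imwrite("pics/d2.png",z(i,10,95,110,145,4))
E
```

```text
(no output)
```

View pics/d1.png

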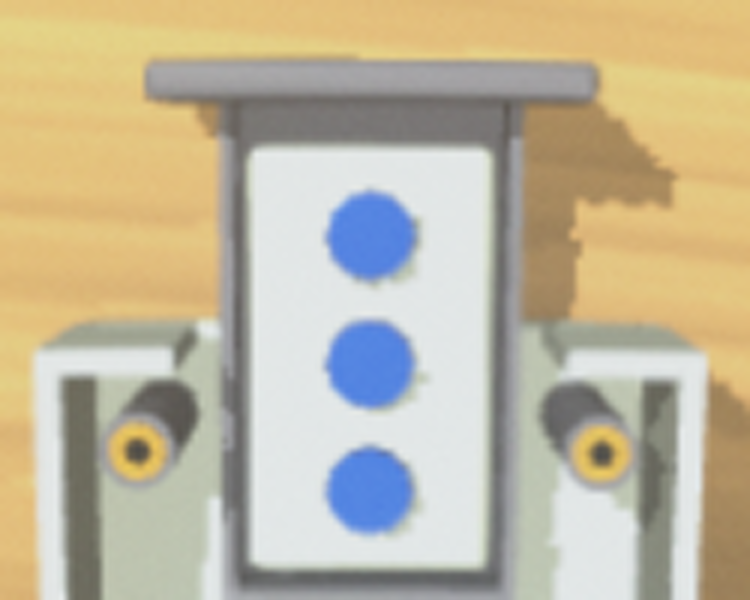

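View pics/d2.png

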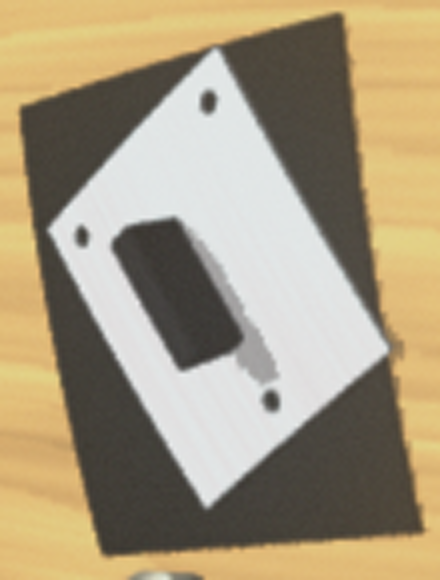

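```bash
python3 - <<'E'
from h import *
c=capture("wrist")
f=lambda p,k,x,y,z:onz(c,x+(p[0]+.5)/k-.5,y+(p[1]+.5)/k-.5,z,True)[:2]
h1=f((137,450),6,220,100,60);h0=f((601,453),6,220,100,60)
print("h0",h0,"h1",h1,"d",np.linalg.norm(h0-h1))
y=(h0-h1)/np.linalg.norm(h0-h1);x=np.array([y[1],-y[0]]);print("unit yaw",np.degrees(np.arctan2(x[1],x[0])))
U=(h0+h1)/2+55*x;print("unit origin",U,"hole2",U+55*x)
pl,pr=f((146,66),6,220,100,53),f((600,68),6,220,100,53)
print("tray",pl,pr,((pl-U)@x,(pr-U)@x),((pl-U)@y,(pr-U)@y))
a=[f(p,4,10,95,8) for p in [(208,102),(82,236),(272,401)]] # one front, other front, back
print(a,[np.linalg.norm(a[i]-a[j]) for i,j in((0,1),(0,2),(1,2))])
m=(a[0]+a[1])/2;d=a[2]-m;print("cov yaw",np.degrees(np.arctan2(d[1],d[0])),"centre",m+d/2)
ct=capture("top")
for n,p in (("u2",[*(U+55*x),60]),): print(n,proj(ct,p))
E
```

```text
h0 [578.43854689 255.01332509] h1 [586.66905551 165.22839101] d 90.16138675456173
unit yaw 5.237617183304965
unit origin [637.32415858 215.14161017] hole2 [692.09451597 220.1623623 ]
tray [512.34121922 160.05700067] [504.14766883 247.12917275] (np.float64(-129.48957138431825), np.float64(-129.70040575375322)) (np.float64(-43.44537073880192), np.float64(44.01120687170059))
[array([ 531.21151914, -130.01909436]), array([ 584.70629155, -201.91014853]), array([646.32825151, -99.77482571])] [np.float64(89.61034731536056), np.float64(119.0234340675938), np.float64(119.28491152545851)]
cov yaw 36.83369066491088 centre [ 602.14357843 -132.86972358]
u2 [224.67238757 193.20949184]
```

```bash
python3 - <<'E'
from h import *
go([468,199.6,46],185.24)
E
```

```text
t 2.65 pos [591.7 211.9 297. ] rpy [ 1.7998e+02  1.0000e-02 -1.7430e+02] F [-0.4  0.7  0.1] w 0.1
turn units [0.002 0.001 0.058] shift units [ 2.072 -0.016  4.184] rows>= 4.669059720649563
```

Emit:
carry_out(
  xyz=[
    [0.52,0,0],
    [0.52,0,0],
    [0.52,0,0],
    [0.52,0,0.68],
    [0,0,0.9],
    [0,0,0.9],
    [0,0,0.9],
    [0,0,0.8],
  ],
  dr=[
    [0,0,0.06],
    [0,0,0],
    [0,0,0],
    [0,0,0],
    [0,0,0],
    [0,0,0],
    [0,0,0],
    [0,0,0],
  ],
)

```text
time: 3.65
tool_pos: [467.6, 200.2, 44.8]
tcp_rot: [3.141, 0.001, -3.05]
contact_force: [0.8, 0.2, -0.5]
grip_width: 0.2
```

Emit:
carry_out(
  xyz=[
    [0,0,0],
    [0,0,0],
  ],
  dr=[
    [0,0,0],
    [0,0,0],
  ],
)

```text
time: 3.9
tool_pos: [469.1, 200.2, 47.7]
tcp_rot: [3.141, 0.003, -3.051]
contact_force: [-0.2, 0.6, 0.8]
grip_width: 0.6
```

```bash
python3 - <<'E'
from h import *
go([545.2,206.7,46],185.24)
c=capture("wrist"); cv2.imwrite("pics/e_wrist.png",c["image"])
c=capture("side"); cv2.imwrite("pics/e_side.png",c["image"][100:250,150:330].repeat(3,0).repeat(3,1))
E
```

```text
t 3.9 pos [469.1 200.2  47.7] rpy [ 1.7997e+02  1.5000e-01 -1.7481e+02] F [-0.2  0.6  0.8] w 0.6
turn units [ 0.004  0.018 -0.006] shift units [-1.273 -0.008  0.029] rows>= 1.2730349108013763
```

View pics/e_side.png

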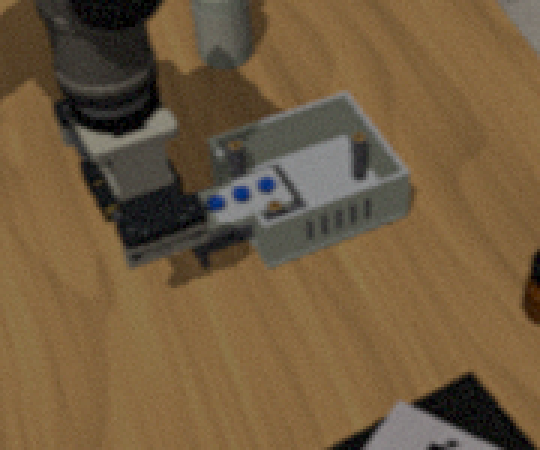

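The gripper stands in front of the tray panel, clear of it. I start pushing along the unit's +x.

Emit:
carry_out(
  xyz=[
    [-0.15,0,0],
    [-0.15,0,0],
    [-0.15,0,0],
    [-0.15,0,0],
    [-0.15,0,0],
    [-0.15,0,0],
    [-0.1,0,0],
    [-0.1,0,0],
  ],
  dr=[
    [0,0,0],
    [0,0,0],
    [0,0,0],
    [0,0,0],
    [0,0,0],
    [0,0,0],
    [0,0,0],
    [0,0,0],
  ],
)

```text
time: 5.0
tool_pos: [534.2, 205.5, 45.8]
tcp_rot: [3.142, -0.0, -3.052]
contact_force: [-1.7, 0.5, 0.6]
grip_width: 0.6
```

Emit:
carry_out(
  xyz=[
    [-0.04,0,0],
    [-0.04,0,0],
  ],
  dr=[
    [0,0,0],
    [0,0,0],
  ],
)

```text
time: 5.25
tool_pos: [538.7, 205.9, 45.8]
tcp_rot: [3.142, -0.0, -3.052]
contact_force: [-1.8, 1.7, -0.3]
grip_width: 0.2
```

Emit:
carry_out(
  xyz=[
    [-0.03,0,0],
    [-0.02,0,0],
  ],
  dr=[
    [0,0,0],
    [0,0,0],
  ],
)

```text
time: 5.5
tool_pos: [541.6, 206.2, 45.8]
tcp_rot: [3.142, -0.0, -3.052]
contact_force: [-1.5, 0.9, 0.2]
grip_width: 0.5
```

Emit:
carry_out(
  xyz=[
    [-0.025,0,0],
    [-0.025,0,0],
  ],
  dr=[
    [0,0,0],
    [0,0,0],
  ],
)

```text
time: 5.75
tool_pos: [543.3, 206.3, 45.8]
tcp_rot: [-3.141, -0.003, -3.052]
contact_force: [-10.0, 0.6, 6.5]
grip_width: 0.3
```

Emit:
carry_out(
  xyz=[
    [-0.02,0,0],
    [-0.02,0,0],
  ],
  dr=[
    [0,0,0],
    [0,0,0],
  ],
)

```text
time: 6.0
tool_pos: [543.4, 206.4, 45.8]
tcp_rot: [-3.141, -0.009, -3.051]
contact_force: [-17.8, -2.0, 11.4]
grip_width: 0.1
```

Force rose from about 1.5 N to 18 N with the tool stopped at x≈543.4, so the tray is against its hard stop. I back off and rise.

Emit:
carry_out(
  xyz=[
    [0.2,0,0],
    [0.3,0,0],
    [0,0,-0.5],
    [0,0,-0.9],
    [0,0,-0.9],
    [0,0,-0.9],
    [0,0,-0.9],
    [0,0,0],
  ],
  dr=[
    [0,0,0],
    [0,0,0],
    [0,0,0],
    [0,0,0],
    [0,0,0],
    [0,0,0],
    [0,0,0],
    [0,0,0],
  ],
  gripper=1,
)

```text
time: 7.0
tool_pos: [519.3, 204.5, 297.1]
tcp_rot: [3.14, 0.012, -3.052]
contact_force: [0.7, 0.1, -1.0]
grip_width: 75.8
```

```bash
python3 - <<'E'
from h import *
go([637.3,215.1,296],185.24)
E
```

```text
t 7.0 pos [519.3 204.5 297.1] rpy [ 179.9     0.67 -174.85] F [ 0.7  0.1 -1. ] w 75.8
turn units [ 0.012  0.084 -0.012] shift units [-1.975 -0.003  0.019] rows>= 1.9747696620032849
```

Emit:
carry_out(
  xyz=[
    [-0.5,0,0],
    [-0.5,0,0],
    [-0.5,0,0],
    [-0.47,0,0],
    [0,0,0],
    [0,0,0],
  ],
  dr=[
    [0,0,0],
    [0,0,0],
    [0,0,0],
    [0,0,0],
    [0,0,0],
    [0,0,0],
  ],
)

```text
time: 7.75
tool_pos: [634.4, 214.5, 290.9]
tcp_rot: [-3.141, -0.001, -3.052]
contact_force: [-0.1, -0.3, 0.5]
grip_width: 91.5
```

```bash
python3 - <<'E'
from h import *
go([637.3,215.1,296],185.24)
c=capture("wrist"); i=c["image"]
for n,p in (("h0",[578.4,255,60]),("h1",[586.7,165.2,60])): print(n,proj(c,p,True))
cv2.imwrite("pics/f_w.png",i); cv2.imwrite("pics/f_z.png",cv2.resize(i[150:270,210:350],None,fx=5,fy=5,interpolation=cv2.INTER_CUBIC))
E
```

```text
t 7.75 pos [634.4 214.5 290.9] rpy [-1.7999e+02 -8.0000e-02 -1.7485e+02] F [-0.1 -0.3  0.5] w 91.5
turn units [-0.001 -0.01  -0.012] shift units [-0.049  0.006 -0.084] rows>= 0.0975313178199127
h0 [321.84703186 138.59449741]
h1 [241.86032697 138.8246462 ]
```

View pics/f_z.png

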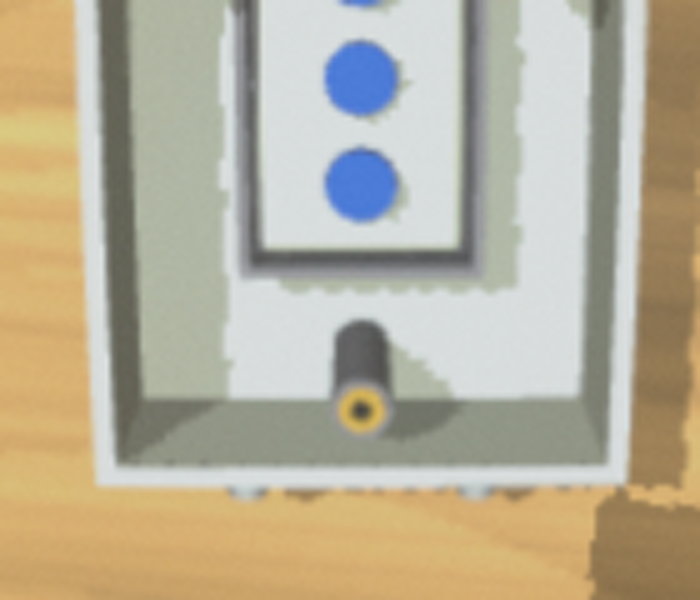

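The back insert is visible between the open fingers at about (281.7,231.6). Next is the front half.

```bash
python3 - <<'E'
from h import *
i=cv2.imread("pics/f_w.png")
cv2.imwrite("pics/f_z2.png",cv2.resize(i[80:180,210:350],None,fx=5,fy=5,interpolation=cv2.INTER_CUBIC))
E
```

```text
(no output)
```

View pics/f_z2.png

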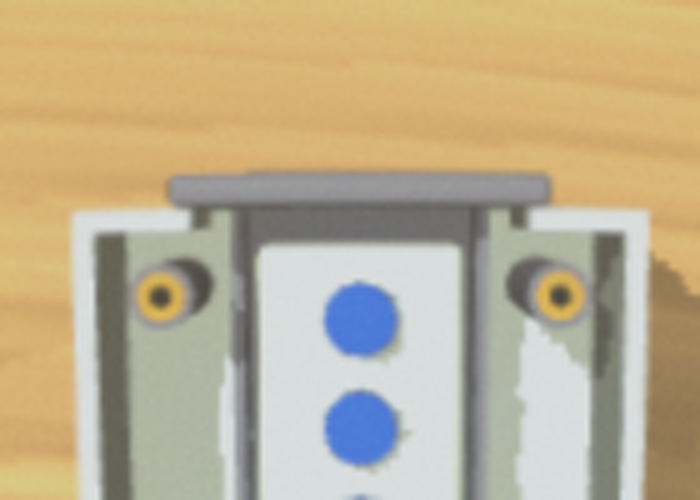

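```bash
python3 - <<'E'
from h import *
c=capture("wrist")
f=lambda p,x,y,z:onz(c,x+(p[0]+.5)/5-.5,y+(p[1]+.5)/5-.5,z,True)[:2]
h1=f((160,297),210,80,60);h0=f((560,297),210,80,60);h2=f((361,410),210,150,60)
for n,h in (("h0",h0),("h1",h1),("h2",h2)):print(n,h)
m=(h0+h1)/2;d=h2-m;print("yaw front",np.degrees(np.arctan2(*( (h1-h0)*[1,1])[[0,1]]*1)),"yaw axis",np.degrees(np.arctan2(d[1],d[0])),np.linalg.norm(d),np.linalg.norm(h0-h1),"centre",m+d/2)
e=h1-h0;print("yaw front",np.degrees(np.arctan2(e[0],-e[1])))
x=d/np.linalg.norm(d);pl,pr=f((170,176),210,80,53),f((550,176),210,80,53);print("panel",(pl-m)@x-55,(pr-m)@x-55)
U=m+d/2
go([603,-134,250],216.8)
E
```

```text
h0 [578.91369915 254.93419514]
h1 [586.97162728 164.9549443 ]
h2 [692.67280299 220.01563314]
yaw front 174.88263160035476 yaw axis 5.243931563542683 110.19133311331085 90.33933688017987 centre [637.8077331  214.98010143]
yaw front 5.117368399645245
panel -82.69618002893742 -82.50602107033181
t 7.85 pos [634.3 214.6 292. ] rpy [ 1.8000e+02 -1.0000e-02 -1.7484e+02] F [-0.3 -0.  -0.3] w 91.6
turn units [ 1.000e-03 -1.000e-03 -3.955e+00] shift units [ 3.898 -4.341  0.7  ] rows>= 5.875900543936199
```

The tray panel measures about 82.6 mm in front of the origin, so it is home. I go over the cover.

Emit:
carry_out(
  xyz=[
    [0,0,0],
    [0,0,0],
    [0,0,0],
    [0,0,0],
    [0.5,-0.54,0],
    [0.5,-0.54,0],
    [0.5,-0.54,0],
    [0.5,-0.54,0],
  ],
  dr=[
    [0,0,-0.99],
    [0,0,-0.99],
    [0,0,-0.99],
    [0,0,-0.99],
    [0,0,0],
    [0,0,0],
    [0,0,0],
    [0,0,0],
  ],
)

```text
time: 8.85
tool_pos: [615.7, 37.9, 292.5]
tcp_rot: [-3.141, 0.001, -2.498]
contact_force: [0.7, -0.4, 0.2]
grip_width: 91.8
```

Emit:
carry_out(
  xyz=[
    [0.5,-0.54,0.1],
    [0.5,-0.54,0.1],
    [0.5,-0.54,0.1],
    [0.4,-0.54,0.4],
    [0,0,0],
    [0,0,0],
    [0,0,0],
  ],
  dr=[
    [0,0,0],
    [0,0,0],
    [0,0,0],
    [0,0,0],
    [0,0,0],
    [0,0,0],
    [0,0,0],
  ],
)

```text
time: 9.72
tool_pos: [603.3, -131.9, 251.0]
tcp_rot: [-3.14, 0.001, -2.497]
contact_force: [0.5, 0.8, 0.8]
grip_width: 91.7
```

```bash
python3 - <<'E'
from h import *
go([603,-134,250],216.8)
c=capture("wrist"); i=c["image"]
cv2.imwrite("pics/g_w.png",i); 
E
```

```text
t 9.72 pos [ 603.3 -131.9  251. ] rpy [-1.7993e+02  7.0000e-02 -1.4308e+02] F [0.5 0.8 0.8] w 91.7
turn units [-0.009  0.009  0.015] shift units [ 0.025 -0.025  0.017] rows>= 0.03943320774020732
```

View pics/g_w.png

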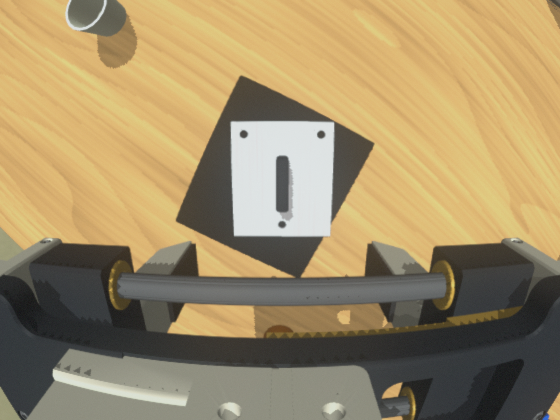

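The wrist view shows the cover squarely aligned, with front holes at about (244,134) and (321,134), the back hole at about (282,225), and the grip at (282,183).

```bash
cat > cov.py <<'E'
from h import *
c=capture("wrist"); i=c["image"]; g=cv2.cvtColor(i,cv2.COLOR_BGR2GRAY).astype(float)
def dark(u,v,r=8):
    u0,v0=int(u)-r,int(v)-r; p=g[v0:v0+2*r+1,u0:u0+2*r+1]; w=np.clip(np.percentile(p,80)*.75-p,0,None); w[w<10]=0
    n,l,s,cc=cv2.connectedComponentsWithStats((w>0).astype(np.uint8)); k=l[r-2:r+3,r-2:r+3].max(); w[l!=k]=0
    Y,X=np.mgrid[0:2*r+1,0:2*r+1]; return u0+(w*X).sum()/w.sum(), v0+(w*Y).sum()/w.sum()
E
python3 - <<'E'
from cov import *
a=[np.array(onz(c,*dark(*p),8,True)[:2]) for p in ((321,134),(244,134),(282,225))]
for p in ((321,134),(244,134),(282,225)): print(dark(*p))
print(a); m=(a[0]+a[1])/2;d=a[2]-m; e=a[1]-a[0]
print(np.linalg.norm(d),np.linalg.norm(e),"yaw",np.degrees(np.arctan2(d[1],d[0])),np.degrees(np.arctan2(e[0],-e[1])),"centre",m+d/2)
C=m+d/2
go([*C,80],180+np.degrees(np.arctan2(d[1],d[0])))
E
```

```text
(np.float64(320.65905748897137), np.float64(134.13955605349764))
(np.float64(243.2534636235861), np.float64(133.74017803359882))
(np.float64(281.6154723269889), np.float64(224.06043329532497))
[array([ 531.27809051, -130.02913828]), array([ 584.86803888, -202.18797926]), array([ 646.05804955, -100.57339875])]
109.70968397942094 89.88203879613063 yaw 36.68039249445961 36.60003257878064 centre [ 602.06555712 -133.34097876]
t 9.82 pos [ 603.3 -132.   250.7] rpy [-1.7994e+02  5.0000e-02 -1.4308e+02] F [-0.5 -0.9  0.1] w 91.6
turn units [-0.007  0.007  0.03 ] shift units [ 0.03  -0.005  2.845] rows>= 2.84558607209137
```

Emit:
carry_out(
  xyz=[
    [0.03,0,0.7],
    [0,0,0.8],
    [0,0,0.8],
    [0,0,0.6],
    [0,0,0.35],
    [0,0,0.15],
    [0,0,0],
    [0,0,0],
  ],
  dr=[
    [-0.01,0.01,0.03],
    [0,0,0],
    [0,0,0],
    [0,0,0],
    [0,0,0],
    [0,0,0],
    [0,0,0],
    [0,0,0],
  ],
)

```text
time: 10.82
tool_pos: [602.1, -134.2, 47.2]
tcp_rot: [-3.141, -0.0, -2.503]
contact_force: [0.8, 1.1, 1.1]
grip_width: 91.6
```

```bash
python3 - <<'E'
from h import *
go([602.07,-133.34,35],216.66)
c=capture("wrist"); i=c["image"]
cv2.imwrite("pics/h_w.png",i); 
E
```

```text
t 10.82 pos [ 602.1 -134.2   47.2] rpy [-179.97   -0.   -143.39] F [0.8 1.1 1.1] w 91.6
turn units [-0.003 -0.    -0.007] shift units [-0.009  0.012  0.203] rows>= 0.20398559715103523
```

View pics/h_w.png

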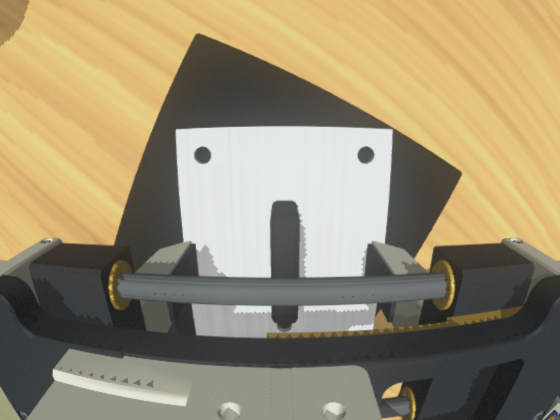

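```bash
python3 - <<'E'
from cov import *
P=((366,155),(203,155))
a=[np.array(onz(c,*dark(*p,14),8,True)[:2]) for p in P]
print([dark(*p,14) for p in P],a); e=a[1]-a[0]; y=-e/np.linalg.norm(e);x=np.array([y[1],-y[0]])
print(np.linalg.norm(e),"yaw",np.degrees(np.arctan2(x[1],x[0])),"centre",(a[0]+a[1])/2+55*x)
C=(a[0]+a[1])/2+55*x
go([*C,35],180+np.degrees(np.arctan2(x[1],x[0])))
E
```

```text
[(np.float64(365.2941831701072), np.float64(154.46517279789373)), (np.float64(202.2583367250034), np.float64(154.74318274318273))] [array([ 530.99875675, -130.05501716]), array([ 584.67745866, -202.05372635])]
89.80655412641411 yaw 36.70640328649243 centre [ 601.93209443 -133.18006059]
t 10.93 pos [ 601.9 -134.3   47.1] rpy [-1.7998e+02 -1.0000e-02 -1.4341e+02] F [ 0.6 -0.3  0.6] w 92.0
turn units [-0.002 -0.001 -0.014] shift units [-0.011  0.015  0.202] rows>= 0.20259930628787212
```

Emit:
carry_out(
  xyz=[
    [-0.01,0.015,0.1],
    [0,0,0.1],
    [0,0,0],
    [0,0,0],
  ],
  dr=[
    [0,0,-0.01],
    [0,0,0],
    [0,0,0],
    [0,0,0],
  ],
)

```text
time: 11.42
tool_pos: [601.2, -133.1, 33.8]
tcp_rot: [3.14, -0.001, -2.502]
contact_force: [0.4, 0.6, 0.2]
grip_width: 91.6
```

Emit:
carry_out(
  xyz=[
    [0,0,0],
    [0,0,0],
    [0,0,0],
    [0,0,0],
    [0,0,0],
    [0,0,0],
    [0,0,0],
    [0,0,0],
  ],
  dr=[
    [0,0,0],
    [0,0,0],
    [0,0,0],
    [0,0,0],
    [0,0,0],
    [0,0,0],
    [0,0,0],
    [0,0,0],
  ],
  gripper=-1,
)

```text
time: 12.42
tool_pos: [601.2, -133.1, 33.9]
tcp_rot: [3.14, -0.001, -2.502]
contact_force: [-0.8, 0.2, -0.0]
grip_width: 16.4
```

Emit:
carry_out(
  xyz=[
    [0,0,0],
    [0,0,0],
    [0,0,0],
  ],
  dr=[
    [0,0,0],
    [0,0,0],
    [0,0,0],
  ],
)

```text
time: 12.8
tool_pos: [601.2, -133.0, 33.9]
tcp_rot: [3.14, -0.001, -2.502]
contact_force: [-1.0, -0.1, -0.5]
grip_width: 13.6
```

Emit:
carry_out(
  xyz=[
    [0,0,-0.2],
    [0,0,-0.4],
    [0,0,-0.4],
    [0,0,0],
    [0,0,0],
  ],
  dr=[
    [0,0,0],
    [0,0,0],
    [0,0,0],
    [0,0,0],
    [0,0,0],
  ],
)

```text
time: 13.42
tool_pos: [600.8, -132.9, 93.3]
tcp_rot: [3.139, -0.002, -2.502]
contact_force: [1.1, -0.3, -2.4]
grip_width: 13.6
```

```bash
python3 - <<'E'
from h import *
go([602,-133,250],185.2)
for n in("wrist","side"):
    c=capture(n); cv2.imwrite(f"pics/i_{n}.png",c["image"])
E
```

```text
t 13.43 pos [ 600.8 -132.9   93.3] rpy [ 1.7986e+02 -1.1000e-01 -1.4333e+02] F [ 1.1 -0.3 -2.4] w 13.6
turn units [ 0.013 -0.019  3.934] shift units [-0.02  -0.004 -2.612] rows>= 2.612274135571737
```

View pics/i_wrist.png

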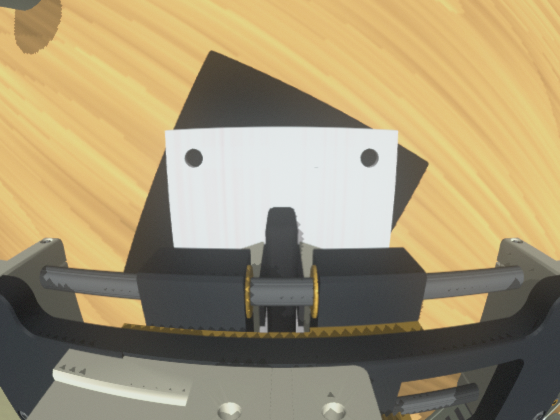

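View pics/i_side.png

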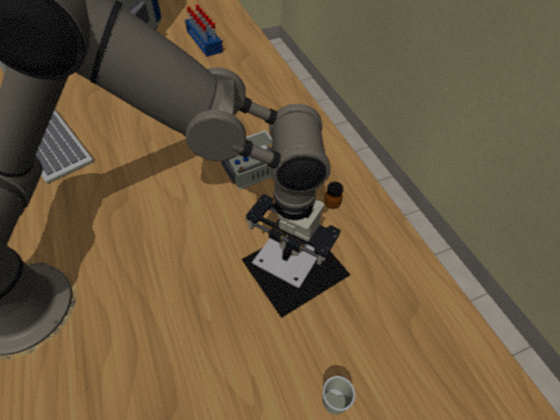

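The cover is lifted. The front holes are at about (194,158) and (369,158), and the cup and jar are untouched. I raise it, turn it and carry it over the unit.

Emit:
carry_out(
  xyz=[
    [0,0,-0.4],
    [0,0,-0.4],
    [0,0,-0.3],
    [0,0,0],
    [0,0,0],
    [0,0,0],
    [0,0,0],
    [0,0,0],
  ],
  dr=[
    [0.01,-0.02,0],
    [0,0,0],
    [0,0,0.65],
    [0,0,0.65],
    [0,0,0.65],
    [0,0,0.65],
    [0,0,0.65],
    [0,0,0.65],
  ],
)

```text
time: 14.52
tool_pos: [600.8, -133.0, 158.7]
tcp_rot: [3.14, -0.001, -3.049]
contact_force: [-0.8, -0.9, -1.8]
grip_width: 14.0
```

```bash
python3 - <<'E'
from h import *
go([637.8,215,155],185.2)
E
```

```text
t 14.53 pos [ 600.8 -133.   158.7] rpy [ 1.799e+02 -4.000e-02 -1.747e+02] F [-0.8 -0.9 -1.8] w 14.0
turn units [ 0.013 -0.005  0.012] shift units [-1.139  5.72   0.061] rows>= 5.83235516312813
```

Emit:
carry_out(
  xyz=[
    [-0.04,0.2,0],
    [-0.08,0.4,0],
    [-0.12,0.6,0],
    [-0.12,0.6,0],
    [-0.12,0.6,0],
    [-0.12,0.6,0],
    [-0.12,0.6,0],
    [-0.12,0.6,0],
  ],
  dr=[
    [0.01,0,0.01],
    [0,0,0],
    [0,0,0],
    [0,0,0],
    [0,0,0],
    [0,0,0],
    [0,0,0],
    [0,0,0],
  ],
)

```text
time: 15.52
tool_pos: [627.3, 124.6, 159.2]
tcp_rot: [-3.141, 0.0, -3.045]
contact_force: [0.1, -0.9, -1.6]
grip_width: 13.8
```

Emit:
carry_out(
  xyz=[
    [-0.12,0.6,0],
    [-0.1,0.5,0],
    [-0.08,0.3,0],
    [-0.02,0.12,0],
    [0,0,0],
    [0,0,0],
    [0,0,0],
  ],
  dr=[
    [0,0,0],
    [0,0,0],
    [0,0,0],
    [0,0,0],
    [0,0,0],
    [0,0,0],
    [0,0,0],
  ],
)

```text
time: 16.4
tool_pos: [638.5, 214.1, 159.9]
tcp_rot: [-3.141, 0.001, -3.049]
contact_force: [0.0, 0.1, -3.4]
grip_width: 14.2
```

```bash
python3 - <<'E'
from cov import *
go([637.8,215,155],185.2)
cv2.imwrite("pics/j_w.png",i)
E
```

```text
t 16.45 pos [638.5 214.3 159.9] rpy [-1.7996e+02  7.0000e-02 -1.7467e+02] F [ 0.1 -0.  -3. ] w 14.0
turn units [-0.005  0.009  0.017] shift units [0.01  0.013 0.082] rows>= 0.08365402861586885
```

View pics/j_w.png

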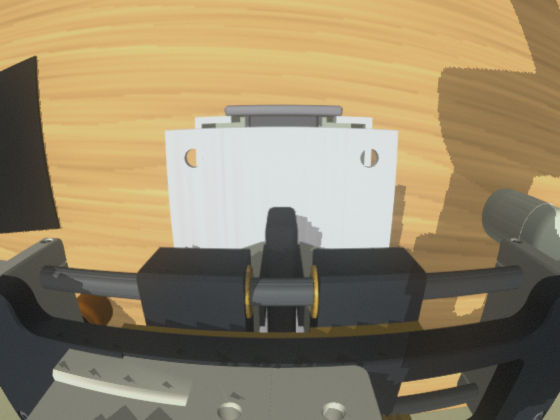

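```bash
python3 - <<'E'
import cov; from cov import *
img=cv2.imread("pics/i_wrist.png"); cov.g=cv2.cvtColor(img,cv2.COLOR_BGR2GRAY).astype(float)
o=get_obs();R=toolR(o)
P=[cov.dark(*p,15) for p in ((369,158),(194,158))]; print(P)
for dz in (24,25,26,27,28):   # plate top below TCP in tool z
    a=[]
    for p in P:
        O,d=ray(c,*p,True); O=R.T@(O-o["tool_pos"]); d=R.T@d; a.append(O+d*(dz-O[2])/d[2])
    a=np.array(a); e=a[0]-a[1]; print(dz,np.round(a[:,:2],2).tolist(),round(np.linalg.norm(e),2),"yaw err",round(np.degrees(np.arctan2(e[0],e[1])),2))
E
```

```text
[(np.float64(368.7717733202702), np.float64(157.28747486206362)), (np.float64(193.48859728619135), np.float64(157.45357599533216))]
24 [[54.37, 43.75], [54.38, -44.85]] 88.6 yaw err -0.0
25 [[54.26, 44.02], [54.27, -45.12]] 89.15 yaw err -0.0
26 [[54.15, 44.3], [54.16, -45.4]] 89.7 yaw err -0.0
27 [[54.04, 44.58], [54.05, -45.68]] 90.25 yaw err -0.0
28 [[53.93, 44.85], [53.94, -45.96]] 90.81 yaw err -0.0
```

```bash
python3 - <<'E'
from h import *
go([636.9,215.5,104],185.2)
E
```

```text
t 16.5 pos [638.5 214.4 159.9] rpy [-1.7996e+02  7.0000e-02 -1.7466e+02] F [-0.7 -0.  -2.7] w 13.9
turn units [-0.005  0.009  0.018] shift units [0.024 0.021 0.932] rows>= 0.9327224904236802
```

Emit:
carry_out(
  xyz=[
    [0.025,0.02,0.2],
    [0,0,0.25],
    [0,0,0.2],
    [0,0,0.12],
    [0,0,0.08],
    [0,0,0.05],
    [0,0,0],
    [0,0,0],
  ],
  dr=[
    [0,0.01,0.02],
    [0,0,0],
    [0,0,0],
    [0,0,0],
    [0,0,0],
    [0,0,0],
    [0,0,0],
    [0,0,0],
  ],
)

```text
time: 17.5
tool_pos: [637.0, 216.2, 106.2]
tcp_rot: [-3.141, 0.001, -3.05]
contact_force: [0.9, -0.2, -2.2]
grip_width: 13.9
```

```bash
python3 - <<'E'
from cov import *
go([636.9,215.5,100],185.2)
cv2.imwrite("pics/k_w.png",i)
a=cv2.resize(i[135:180,170:220],None,fx=7,fy=7,interpolation=cv2.INTER_CUBIC);b=cv2.resize(i[135:180,345:395],None,fx=7,fy=7,interpolation=cv2.INTER_CUBIC)
cv2.imwrite("pics/k_z.png",np.hstack([a,b]))
E
```

```text
t 17.55 pos [636.9 216.1 106.2] rpy [-1.7997e+02  3.0000e-02 -1.7477e+02] F [ 0.6 -1.  -1.7] w 13.7
turn units [-0.004  0.004  0.004] shift units [ 0.002 -0.011  0.104] rows>= 0.10438434076033772
```

View pics/k_z.png

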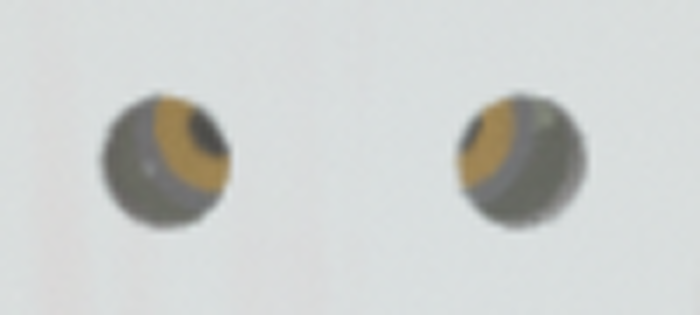

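Through the cover's front holes I see parts of the brass inserts, shifted toward the image centre as parallax predicts. I go down to the final height and then quantify it.

Emit:
carry_out(
  xyz=[
    [0,0,0.06],
    [0,0,0.04],
    [0,0,0],
    [0,0,0],
    [0,0,0],
  ],
  dr=[
    [0,0,0],
    [0,0,0],
    [0,0,0],
    [0,0,0],
    [0,0,0],
  ],
)

```text
time: 18.18
tool_pos: [636.8, 216.1, 99.9]
tcp_rot: [-3.141, 0.0, -3.05]
contact_force: [0.8, -0.5, -2.1]
grip_width: 13.9
```

```bash
cat > fit.py <<'E'
from cov import *
cv2.imwrite("pics/fit_w.png",i)
go([636.9,215.5,100],185.2)
o=get_obs();R=toolR(o);pos=o["tool_pos"]
hsv=cv2.cvtColor(i,cv2.COLOR_BGR2HSV)
def tool(p,dz):
    O,d=ray(c,*p,True); O=R.T@(O-pos); d=R.T@d; return (O+d*(dz-O[2])/d[2])[:2]
E
python3 - <<'E'
from fit import *
s=[]
for x0 in (170,345):
    s.append(cv2.resize(i[135:180,x0:x0+50],None,fx=8,fy=8,interpolation=cv2.INTER_CUBIC))
s=np.hstack(s); cv2.imwrite("pics/l_z.png",s)
for q in (24,25,26,27): print(q,[tool(p,q).round(2) for p in ((193.49,157.45),(368.77,157.29))])
E
```

```text
t 18.23 pos [636.8 216.1  99.9] rpy [-1.7997e+02  1.0000e-02 -1.7477e+02] F [-1.1 -0.3 -2.4] w 13.7
turn units [-0.004  0.001  0.004] shift units [-0.    -0.01  -0.001] rows>= 0.010229028165579431
24 [array([ 54.41, -44.68]), array([54.41, 43.89])]
25 [array([ 54.3 , -44.96]), array([54.3 , 44.17])]
26 [array([ 54.19, -45.23]), array([54.19, 44.45])]
27 [array([ 54.08, -45.51]), array([54.08, 44.72])]
```

View pics/l_z.png

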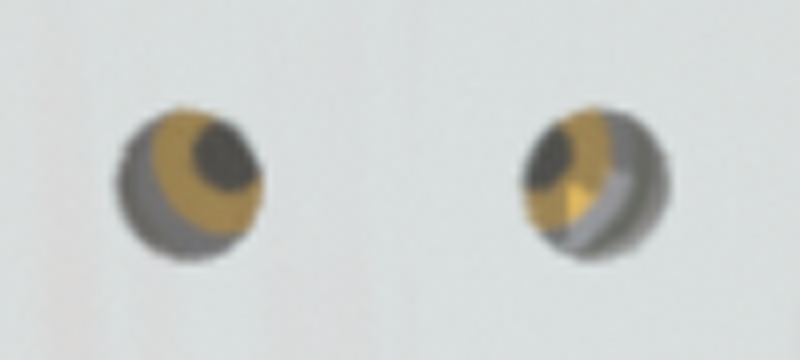

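```bash
python3 - <<'E'
from fit import *
# brass ring fit in 8x upscaled: dark hole boundary and brass outer boundary points
for x0,h in ((170,(193.49,157.45)),(345,(368.77,157.29))):
    im=cv2.resize(i[135:180,x0:x0+50],None,fx=8,fy=8,interpolation=cv2.INTER_CUBIC); H=cv2.cvtColor(im,cv2.COLOR_BGR2HSV)
    brass=((H[...,1]>70)&(H[...,0]>10)&(H[...,0]<35)).astype(np.uint8)
    cn=max(cv2.findContours(brass,cv2.RETR_EXTERNAL,cv2.CHAIN_APPROX_NONE)[0],key=len)[:,0].astype(float)
    hc=((np.array(h)-[x0,135])+.5)*8-.5
    inn=cn[np.linalg.norm(cn-hc,axis=1)<62]       # away from cover-hole rim
    px=np.c_[(inn[:,0]+.5)/8-.5+x0,(inn[:,1]+.5)/8-.5+135]
    m=np.array([tool(p,40.0) for p in px])
    # known circles: radius 5.5 (outer) or 2.5 (inner)
    from scipy.optimize import least_squares
    g0=tool((197.8,154.2) if x0==170 else (362.2,154.2),40.0); print("eye",g0.round(2))
    f=lambda q:(lambda r:np.where(r>4,r-5.5,r-2.5))(np.linalg.norm(m-q,axis=1))
    s=least_squares(f,g0,loss="soft_l1",f_scale=.3); r=np.linalg.norm(m-s.x,axis=1)
    print(len(m),"fit",s.x.round(2),"res",np.abs(s.fun).mean().round(2),(r>4).sum(),(r<=4).sum(),"cover@26.3",tool(h,26.3).round(2))
E
```

```text
t 18.27 pos [636.8 216.1  99.9] rpy [-179.97    0.   -174.77] F [-1.2 -0.3 -1.8] w 13.7
turn units [-0.004  0.     0.004] shift units [-0.001 -0.01  -0.002] rows>= 0.010636052991395247
eye [ 54.37 -46.56]
237 fit [ 54.53 -46.34] res 0.04 131 106 cover@26.3 [ 54.13 -45.34]
eye [54.24 44.43]
201 fit [54.52 43.94] res 0.08 124 77 cover@26.3 [54.13 44.53]
```

Emit:
carry_out(
  xyz=[
    [0.0065,-0.013,-0.007],
    [0,0,0],
    [0,0,0],
    [0,0,0],
    [0,0,0],
    [0,0,0],
  ],
  dr=[
    [0,0,0],
    [0,0,0],
    [0,0,0],
    [0,0,0],
    [0,0,0],
    [0,0,0],
  ],
)

```text
time: 19.02
tool_pos: [636.4, 215.3, 100.2]
tcp_rot: [-3.141, -0.0, -3.05]
contact_force: [-0.2, 0.1, -3.0]
grip_width: 14.2
```

```bash
python3 - <<'E'
from fit import *
from scipy.optimize import least_squares
S=[]
for x0,h in ((170,(193.49,157.45)),(345,(368.77,157.29))):
    im=cv2.resize(i[135:180,x0:x0+50],None,fx=8,fy=8,interpolation=cv2.INTER_CUBIC); H=cv2.cvtColor(im,cv2.COLOR_BGR2HSV); S.append(im)
    brass=((H[...,1]>70)&(H[...,0]>10)&(H[...,0]<35)).astype(np.uint8)
    cn=max(cv2.findContours(brass,cv2.RETR_EXTERNAL,cv2.CHAIN_APPROX_NONE)[0],key=len)[:,0].astype(float)
    hc=((np.array(h)-[x0,135])+.5)*8-.5
    # cover hole centre from its own outline against the bright plate
    dk=(cv2.cvtColor(im,cv2.COLOR_BGR2GRAY)<185).astype(np.uint8)
    k=max(cv2.findContours(dk,cv2.RETR_EXTERNAL,cv2.CHAIN_APPROX_NONE)[0],key=len); (cc,rr)=cv2.minEnclosingCircle(k)
    hp=np.array([(cc[0]+.5)/8-.5+x0,(cc[1]+.5)/8-.5+135])
    inn=cn[np.linalg.norm(cn-hc,axis=1)<62]
    m=np.array([tool(((p[0]+.5)/8-.5+x0,(p[1]+.5)/8-.5+135),40.4) for p in inn])
    f=lambda q:(lambda r:np.where(r>4,r-5.5,r-2.5))(np.linalg.norm(m-q,axis=1))
    s=least_squares(f,[54.3,-45.5 if x0==170 else 44.6],loss="soft_l1",f_scale=.3)
    print("unit",s.x.round(2),np.abs(s.fun).mean().round(2),"cover",tool(h,26.3).round(2),"cover outline",hp.round(1),tool(hp,26.3).round(2))
cv2.imwrite("pics/m_z.png",np.hstack(S))
s=capture("side")["image"]; t=capture("top")["image"]
cv2.imwrite("pics/m_s.png",cv2.resize(s[110:210,190:320],None,fx=5,fy=5,interpolation=cv2.INTER_CUBIC))
E
```

```text
t 19.07 pos [636.4 215.3 100.2] rpy [-1.7997e+02 -1.0000e-02 -1.7477e+02] F [ 0.7  0.2 -2.2] w 13.9
turn units [-0.004 -0.001  0.004] shift units [-0.008  0.003  0.003] rows>= 0.009088254678716394
unit [ 54.01 -45.53] 0.04 cover [ 54.14 -45.34] cover outline [193.2 157.7] [ 54.03 -45.51]
unit [54.02 44.74] 0.06 cover [54.14 44.53] cover outline [369.2 157.6] [53.96 44.78]
```

View pics/m_s.png

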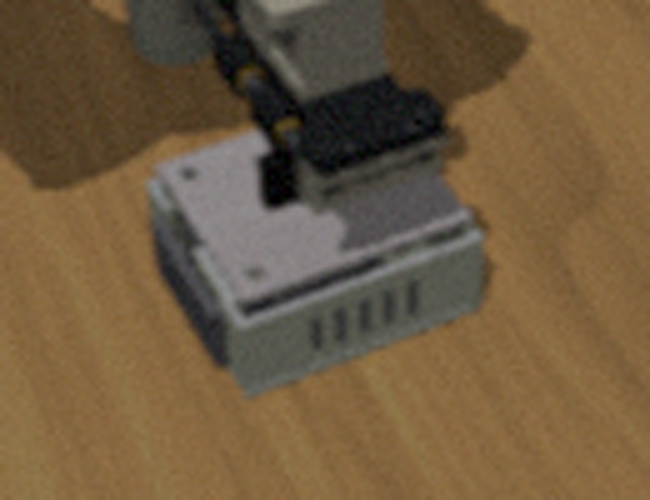

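View pics/m_z.png

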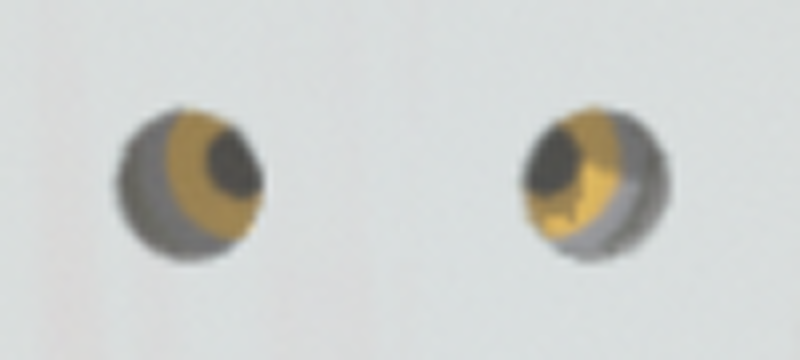

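```bash
python3 - <<'E'
from h import *
s=capture("side"); o=get_obs(); U=np.array([637.8,215.0]);t=np.radians(5.2);x=np.array([np.cos(t),np.sin(t)]);y=np.array([-x[1],x[0]])
for z,L,W,n in((74,70,60,"cover top"),(60,75,65,"unit top")):
    for a,b in((-1,-1),(1,-1),(-1,1)): print(n,a,b,((proj(s,[*(U+a*L*x+b*W*y),z])-[190,110]+.5)*5-.5).round(0))
print(o["time"],np.abs(o["dq"]).max(),o["contact_force"].round(1),o["tool_pos"].round(1))
E
```

```text
cover top -1 -1 [241. 305.]
cover top 1 -1 [470. 220.]
cover top -1 1 [153. 169.]
unit top -1 -1 [238. 332.]
unit top 1 -1 [482. 241.]
unit top -1 1 [144. 184.]
19.225 0.0024059380091971025 [-0.3  0.8 -2.4] [636.4 215.3 100.2]
```

The side-view corners of the cover and unit match a level cover about 10 mm above the unit, within about 2 raw pixels. I hand in.

```bash
python3 -c "
from plant import close_job
print(close_job())"
```

```text
the job is handed in; nothing more can be done
None
```

I pushed the tray home first, then picked up the cover by its grip. I handed the job in at about 19 s with the cover held still, about 1 cm above the unit; no verdict was reported.

- **Tray:** I pushed it until the force rose from about 1.5 N to 18 N at the hard stop. A picture afterwards put its panel 82.6 mm in front of the unit's origin; fully home is 83 mm.
- **Front holes:** Seen through the cover, the two front holes sit over the brass holes to within about 0.3 mm. No turn error was visible. The two ways I had of finding the cover holes differed by up to about 0.25 mm.
- **Back hole:** The gripper hid it in the final view, so its alignment follows from the front pair and the known geometry.
- **Clearance and level:** The gap is about 9.5–10 mm, and the tool is level to 0.03°. The side view agreed with a level cover within about 2 pixels. That check is coarse, so a tilt of the cover in the grip of about 1° would not have shown.
- **Contact:** The wrist force showed only about the cover's weight (2–3 N), and the side view shows it clear of the unit. I kept away from the bottle, jar and cup but did not measure their positions again at the end.

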